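# Clear the board off the mill and hold its crank ready

### The job

The little walnut board leaning on the hand mill is in the way of its crank: stand it upright, end-on, in the empty felt-lined slot of the rack, square in the slot and fully down, and let go of it. Then pick up the crank by its balance point (it is heavy at the hub) and finish while still holding it, level and still, with the hub straight above the mill's shaft and a few centimetres clear of it. Do not disturb the jars, mug, bowl or the coasters in the rack.

Things in the scene. Friction and masses are not known exactly. Their poses are not given: they have to be found in the camera images.
- mill: Hand mill, fixed to the counter: a pale wooden box 100 x 100 mm, 80 mm high, with a round steel collar (68 mm across, top at 88 mm) and a short brass square shaft in the middle of the top. Origin at the centre of its underside; z up. The board leans on its +x face.
- mill_shaft (a point): Top centre of the mill's brass shaft, 12 mm square, 104 mm above the counter. Same axes as the mill.
- board: Loose dark walnut board, 10 mm thick, 90 wide, 170 long, 0.12 kg. It starts on one short end on the counter, leaning 15 degrees from upright on the top edge of the mill's +x face; its upper 85 mm stands clear above the mill's box. Origin at the centre of the lower end; x is its thickness (+x face away from the mill), y its width, z up its length. The same end goes down in the rack.
- rack: Pale wooden rack, fixed, 96 mm (x) by 120 (y), 57 high. Three parallel slots run along y, at x = -28, 0 and +28 mm; each is open-ended, 16 mm wide and 45 deep, its floor 12 mm above the counter. Two hold coasters 75 mm square, 11 thick, on edge (tops 87 mm above the counter). Origin at the centre of the underside.
- felt: Green felt strip, 2 mm thick, on the floor of the one empty slot. Origin at the centre of its underside, that is on the slot's floor; x across the slot, y along it, z up. A board stood in the slot rests on the felt's top.
- crank: Loose steel crank, about 0.5 kg, lying knob up: hub 40 mm across, 34 high; dark arm 14 wide, 14 high (20 to 34 mm above the underside), ending in a foot and a wooden knob (28 across, top at 76 mm) 150 mm from the hub's axis. Origin on the hub's axis at its underside; x along the arm to the knob, z up. Balance point: on the arm, 45 mm from the hub's axis (x = +45 mm), 27 mm above the underside.
- coaster_a: White square coaster standing in the rack; leave it. Origin at the middle of its lower edge.
- coaster_b: Terracotta square coaster standing in the rack; leave it. Origin at the middle of its lower edge.
- jar_oats: Glass jar of oats with a dark lid, 84 mm across, 110 mm high; leave it. Origin under its centre.
- jar_beans: Glass jar of dark beans, 70 mm across, 105 mm high; leave it. Origin under its centre.
- jar_lentils: Glass jar of orange lentils, 64 mm across, 100 mm high; leave it. Origin under its centre.
- mug: Dark brown mug, 80 mm across, 85 mm high, its handle on +y; leave it. Origin under its centre.
- bowl: Small white bowl, 100 mm across, 45 mm high; leave it. Origin under its centre.
There are look-alikes about, which are no part of the job. Leave any blue look-alike of the crank alone.

How it is judged:
By the outcome, as a careful person would: the job done as asked, in the order asked, and still so for the second after the job is handed in, while the arm keeps its last pose, push and grip.
It also fails if it takes over 59 s, if anything falls off the work surface, if the arm or the gripper's body presses on something with over 40 N, if the wrist force passes 120 N, or if a joint passes its speed limit or range.

### The arm

A 7-joint arm with a two-finger parallel gripper is mounted at the origin on the work surface. World frame = base frame: x ahead of the robot, y to its left, z up, the work surface at z = 0. Lengths are in m, angles in rad, forces in N, time in s.
With the tool pointing down it reaches from about 0.4 to 0.875 m from the base axis. Payload 4.4 kg.
Tool frame: the origin (TCP) lies at the very end of the fingers, on their centre line; the grasp point (between the pads) lies 19 mm behind it; z points along the fingers, y is the line along which they close (so a half turn about z gives the same grasp; the last joint's range is limited). The gripper opens to 85 mm and grips with 20 to 120 N. Pads are 22 mm wide; open, the fingers measure 114 mm over their backs; the gripper's body (76 mm by 85 mm) begins 54 mm behind the grasp point. The pads swing forward as they close: fully open they stand 13 mm farther back than shut.
Start: joints at [1.226, 0.628, 0.038, 1.517, -0.027, 0.996, -0.02], TCP at [0.179, -0.625, 0.231] pointing down, gripper open.
Joint ranges: [-3.06, 3.06], [-0.37, 2.12], [-1.25, 1.32], [0.18, 2.47], [-1.1, 4.24], [0.23, 1.98], [-2.94, 2.94]. Speed limits (rad/s): [2.57, 2.57, 3.14, 3.14, 3.14, 3.14, 3.14].

### API

Orientations are given as a unit quaternion [x, y, z, w].
In Python, from cell import r gives the robot as it stands.
- The arm moves only by the shell command python3 -m crank 'ROWS'. ROWS is JSON, a list of rows, each an object of numbers: "dx", "dy", "dz": the shift along the tool's x, y, z in mm; "wx", "wy", "wz": the turn, a rotation vector about the tool's x, y, z in degrees; "gripper": the opening in per cent of the stroke, from 0 (shut) to 100 (fully open). In form: [{"dx": .., "dy": .., "dz": .., "wx": .., "wy": .., "wz": .., "gripper": ..}, ...]. A call has 1 to 8 rows; each row is the pose to reach, as a shift and turn from the pose commanded when the call began, along the tool's axes at that moment; what a row does not reach only later rows make up. A row lasts 1/8 s, in which the tool goes at most 62.5 mm and 10.7 degrees, less where a joint would pass 70% of its speed; a pose out of reach is approached as far as the arm can. A call with a gripper value outside its range is refused whole. The fingers move at their own pace and stop on an object; the grip force is fixed at half the most. Time passes only in rows, so rows that repeat a pose let the fingers close. It gives the time, the measured TCP pose, the force, the opening and the grip force at its end, in the units of the state.
- r.get_obs(): the state, without advancing time (a new reading comes with each control period).
- r.camera(name): name is "scene" or "side" or "wrist"; returns (picture, depth): 480x640x3 uint8, blue, green, red; 480x640 float32, m along the optical axis (not along the pixel's ray), 0 where there is no reading.
- r.get_calibration(name): a dict with "camera_matrix" (3x3 intrinsics, pixels), "rvec" (rotation vector, rad) and "tvec" (3), from world to camera coordinates, as OpenCV has them. Camera axes: x right, y down, z forward; pixel columns grow to the right and rows downward; lengths in m; the calibration is good to about 2 mm. A picture is of the moment at which its call begins: read the wrist's pose just before it. get_calibration takes no time and is no camera call; for the wrist camera it gives the pose at the moment of the call.
- r.close_job(): hands the job in; it is judged then, once.
The state is a dict: "clock": time; "joint_pos": joint angles; "qd": joint speeds; "joint_torque": joint torques, N m; "tool_pos": TCP position; "ee_rot": TCP orientation; "contact_force": force on the tool from outside, world axes, zero at the start; "torque": the same for the moment, N m; "grip_width": finger opening in m; "finger_force": force on a finger pad.
Only numpy, scipy, OpenCV 4.12 (cv2) and the standard library are available. Lean on these libraries where they do the work, as an engineer would, in place of code of your own. Each camera call takes 0.05 s, during which the arm holds its last target. There are 200 camera calls.

## Working session

There is one attempt and no reset: what is moved stays moved. The work goes in short steps, Python scripts to look and compute and a shell command to move; the robot and the scene stay as the last step left them, time stands still between calls to the robot, and variables do not carry over. Pictures are saved under pics/ and viewed, at most 10 in all, crops included, and the job is handed in when it is done.

```bash
ls; mkdir -p pics; cat > h.py <<'E'
import numpy as np,cv2
from cell import r
from scipy.spatial.transform import Rotation as R
def cal(n):
    c=r.get_calibration(n);K=np.array(c["camera_matrix"],float);Rm=cv2.Rodrigues(np.array(c["rvec"],float))[0];return K,Rm,np.array(c["tvec"],float).ravel()
def ray(n,u,v,c=None):
    K,Rm,t=c or cal(n);d=Rm.T@np.linalg.inv(K)@np.array([u,v,1.]);return -Rm.T@t,d
def onz(n,u,v,z,c=None):
    o,d=ray(n,u,v,c);return o+d*(z-o[2])/d[2]
def pts(n,dep,c=None):
    K,Rm,t=c or cal(n);v,u=np.mgrid[0:480,0:640]
    p=np.stack([(u-K[0,2])/K[0,0]*dep,(v-K[1,2])/K[1,1]*dep,dep],-1);return (p-t)@Rm
def proj(n,p,c=None):
    K,Rm,t=c or cal(n);q=K@(Rm@np.array(p,float)+t);return q[:2]/q[2]
def shot(n,name):
    c=cal(n);im,d=r.camera(n);cv2.imwrite(f"pics/{name}.png",im);np.savez(f"pics/{name}.npz",im=im,d=d,K=c[0],R=c[1],t=c[2]);return im,d,c
def load(name):
    z=np.load(f"pics/{name}.npz");return z["im"],z["d"],(z["K"],z["R"],z["t"])
E
python3 - <<'E'
from h import *
for n in("scene","side"):
    shot(n,n+"0");K,Rm,t=cal(n);print(n,-Rm.T@t)
s=r.get_obs();print(s["tool_pos"],s["ee_rot"],s["clock"])
E
```

```text
pics
scene [1.21670892 0.10154004 0.760275  ]
side [ 0.39846467 -0.69340087  0.89823601]
[ 0.17876545 -0.62434689  0.23047253] [ 9.90296872e-01  1.38965382e-01 -1.26355101e-04 -8.43324914e-04] 0.1
```

View pics/scene0.png

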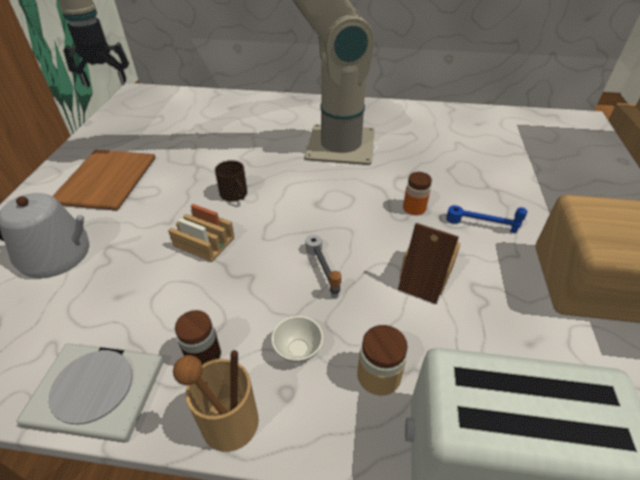

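View pics/side0.png

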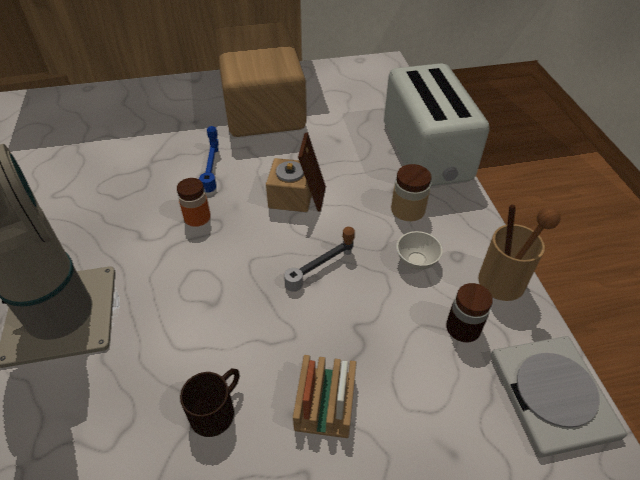

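The scene view shows the walnut board leaning at (430,263) on the mill, the steel crank at (325,265) with its hub at (314,243), and the rack at (203,232). In the side view the mill collar is at (290,170), the board at (312,172), and the green empty slot is in the middle of the rack at (325,385).

Look-alikes:
- **Crank:** the blue crank at scene (485,218), against the steel one at (325,265). I choose the steel one.
- **Board:** the orange cutting board at (105,180), against the dark leaning one at (430,263). I choose the leaning one.

```bash
python3 - <<'E'
from h import *
im,d,c=load("scene0");P=pts("scene",d,c);hsv=cv2.cvtColor(im,cv2.COLOR_BGR2HSV)
def reg(x0,y0,x1,y1):
    m=np.zeros((480,640),bool);m[y0:y1,x0:x1]=1;return m
# board
B=reg(395,220,462,305)&(hsv[...,2]<110)&(P[...,2]>.01)&(d>0)
q=P[B];
for _ in range(4):
    m=q.mean(0);n=np.linalg.svd(q-m,full_matrices=False)[2][2];e=(q-m)@n;q=q[abs(e)<.004]
n*=np.sign(n[0]);print("board n",n,"lean",np.degrees(np.arcsin(n[2])),"az",np.degrees(np.arctan2(n[1],n[0])),len(q),"m",m)
y=np.array([-n[1],n[0],0]);y/=np.linalg.norm(y);z=np.cross(n,y)
a=(q-m)@y;b=(q-m)@z;print("y",np.percentile(a,[.5,99.5]),"z",np.percentile(b,[.5,99.5]))
ctr=m+y*np.mean(np.percentile(a,[.5,99.5]));
lo=ctr-z*(ctr[2]/z[2]);print("front lower pt",lo,"top z",(m+z*b.max()))
ims,ds,cs=load("side0");Ps=pts("side",ds,cs)
im2=ims;hs=cv2.cvtColor(ims,cv2.COLOR_BGR2HSV)
# rack from side: top surfaces
def top(Pm,mask,zl,zh,name):
    k=mask&(Pm[...,2]>zl)&(Pm[...,2]<zh);p=Pm[k][:,:2].astype(np.float32);print(name,len(p),cv2.minAreaRect(p*1000) if len(p)>4 else"",np.median(Pm[k][:,2]))
    return p
top(Ps,reg(285,345,365,440),.05,.064,"rack top side")
top(P,reg(160,195,245,265),.05,.064,"rack top scene")
for nm,Pm,rg,H in(("S",Ps,reg(285,345,365,440),hs),("C",P,reg(160,195,245,265),hsv)):
    g=rg&(H[...,0]>50)&(H[...,0]<95)&(H[...,1]>70);top(Pm,g,-.01,.1,nm+"green")
    t=rg&(Pm[...,2]>.07);top(Pm,t,.07,.1,nm+"coasters")
top(Ps,reg(255,150,330,215),.076,.084,"mill top");top(Ps,reg(255,150,330,215)&(hs[...,1]<60),.085,.095,"collar")
# crank
for nm,Pm,rg in(("S",Ps,reg(275,220,365,300)),("C",P,reg(295,225,350,300))):
    top(Pm,rg,.030,.037,nm+"crank top");top(Pm,rg,.065,.08,nm+"knob top")
E
```

```text
board n [ 0.90878897 -0.32752098  0.25852005] lean 14.982265133470221 az -19.818796226311463 2824 m [0.57353054 0.23753779 0.09328823]
y [-0.04506113  0.04317808] z [-0.08491526  0.07508573]
front lower pt [0.59669816 0.22818755 0.        ] top z [0.55503256 0.24420433 0.16676102]
rack top side 1921 ((491.9625244140625, -291.8946533203125), (121.00397491455078, 96.05596923828125), 70.85324096679688) 0.05696328802348873
rack top scene 775 ((492.2037353515625, -290.02130126953125), (121.4041519165039, 99.15257263183594), 70.34354400634766) 0.05518720532946327
Sgreen 433 ((490.87579345703125, -291.1690368652344), (119.7558364868164, 12.850207328796387), 71.18623352050781) 0.014109000593496726
Scoasters 609 ((491.857421875, -292.45904541015625), (82.18972778320312, 66.91691589355469), 70.86871337890625) 0.08673859268129451
Cgreen 4  0.012450194356037298
Ccoasters 420 ((493.211181640625, -290.1211242675781), (82.96794891357422, 70.3672866821289), 71.66020965576172) 0.08276321830488353
mill top 595 ((525.4185180664062, 249.4110565185547), (104.87993621826172, 111.58965301513672), 70.23495483398438) 0.08025848335505195
collar 360 ((532.289794921875, 262.9678955078125), (101.6685791015625, 66.13229370117188), 41.80277633666992) 0.08861137914205114
Scrank top 534 ((545.4185791015625, 7.458736419677734), (179.523193359375, 39.538761138916016), 21.898496627807617) 0.03399018262005947
Sknob top 99 ((614.252197265625, 46.55999755859375), (23.742523193359375, 24.511119842529297), 86.57024383544922) 0.07263228003224972
Ccrank top 356 ((545.96142578125, 11.48922348022461), (182.2111358642578, 37.57548522949219), 23.881027221679688) 0.03267699815572338
Cknob top 100 ((616.0696411132812, 50.6555290222168), (25.297178268432617, 23.195899963378906), 6.8652238845825195) 0.07145465286318903
```

```bash
cat >> h.py <<'E'
def frame(x,z):
    x=np.array(x,float)/np.linalg.norm(x);z=np.array(z,float)/np.linalg.norm(z);return np.stack([x,np.cross(z,x),z],1)
def rows(p,Rt):
    s=r.get_obs();R0=R.from_quat(s["ee_rot"]);sh=R0.inv().apply(np.array(p)-s["tool_pos"])*1000
    w=(R0.inv()*R.from_matrix(Rt)).as_rotvec(degrees=True);print("t",round(s["clock"],2),"d",sh.round(1),"w",w.round(2))
n=np.array([0.90878897,-0.32752098,0.25852005]);yb=np.array([-n[1],n[0],0]);yb/=np.linalg.norm(yb);zb=np.cross(n,yb)
O=np.array([.5967,.2282,0])+zb*.0027-.005*n
RB=frame(yb,-zb)
E
python3 - <<'E'
from h import *
print(O,O+zb*.17)
rows(O+zb*.121,RB);rows(O+zb*.221,RB)
a=load("side0")[0][130:310,170:370];cv2.imwrite("pics/crop.png",cv2.resize(a,None,fx=3,fy=3,interpolation=2))
E
```

```text
[0.59149939 0.23007426 0.00131562] [0.55015407 0.24497482 0.16553662]
t 0.1 d [ 606.6 -725.9  113.5] w [-13.94   7.04 -53.89]
t 0.1 d [ 585.6 -741.2   16.9] w [-13.94   7.04 -53.89]
```

View pics/crop.png

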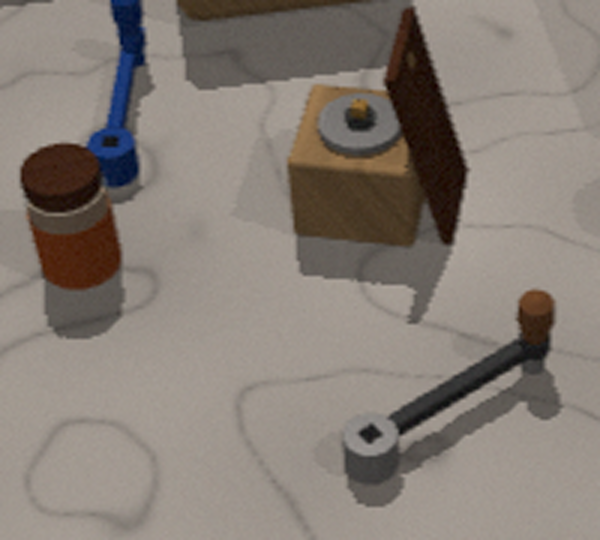

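The crop confirms both choices: the steel crank has its hub at (370,435) and knob at (535,305), the dark board leans at (430,120), and the blue crank at (113,155) is left alone.

```bash
python3 -m crank '[{"dx":586,"dy":-741,"dz":5,"wx":-13.9,"wy":7,"wz":-53.9,"gripper":30},{"dx":586,"dy":-741,"dz":5,"wx":-13.9,"wy":7,"wz":-53.9,"gripper":30},{"dx":586,"dy":-741,"dz":5,"wx":-13.9,"wy":7,"wz":-53.9,"gripper":30},{"dx":586,"dy":-741,"dz":5,"wx":-13.9,"wy":7,"wz":-53.9,"gripper":30},{"dx":586,"dy":-741,"dz":5,"wx":-13.9,"wy":7,"wz":-53.9,"gripper":30},{"dx":586,"dy":-741,"dz":5,"wx":-13.9,"wy":7,"wz":-53.9,"gripper":30},{"dx":586,"dy":-741,"dz":5,"wx":-13.9,"wy":7,"wz":-53.9,"gripper":30},{"dx":586,"dy":-741,"dz":5,"wx":-13.9,"wy":7,"wz":-53.9,"gripper":30}]'
python3 -c "
from h import *
rows(O+zb*.215,RB);print(r.get_obs()['joint_pos'])"
```

```text
clock: 1.1
tool_pos: [0.3671, -0.1676, 0.2287]
ee_rot: [0.811, 0.57, 0.074, 0.107]
contact_force: [0.7, -1.3, -0.2]
grip_width: 0.0257
finger_force: 0.0
t 1.1 d [450.2  14.8  23.6] w [-0.    0.1  -0.02]
[ 0.56610561  0.18905355 -0.24228684  2.37109861  0.15547035  0.32878195
 -0.15326594]
```

```bash
python3 -m crank '[{"dx":450,"dy":15,"dz":24,"gripper":30},{"dx":450,"dy":15,"dz":24,"gripper":30},{"dx":450,"dy":15,"dz":24,"gripper":30},{"dx":450,"dy":15,"dz":24,"gripper":30},{"dx":450,"dy":15,"dz":24,"gripper":30},{"dx":450,"dy":15,"dz":24,"gripper":30},{"dx":450,"dy":15,"dz":24,"gripper":30},{"dx":450,"dy":15,"dz":24,"gripper":30}]'
python3 - <<'E'
from h import *
rows(O+zb*.121,RB);print(r.get_obs()['joint_pos'])
shot("wrist","w1");shot("scene","s1")
E
```

```text
t 1.1 d [450.4  14.8 117.6] w [-0.    0.1  -0.02]
[ 0.56610561  0.18905355 -0.24228684  2.37109861  0.15547035  0.32878195
 -0.15326594]$[0]: bad value
```

View pics/w1.png

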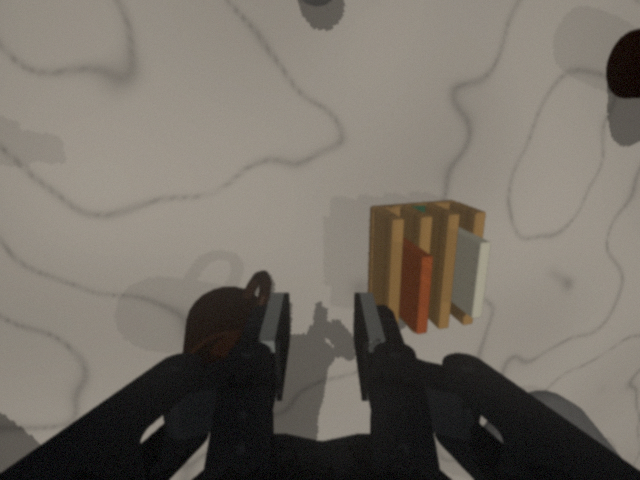

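The call was refused because a row needs every key. The wrist view is therefore still over the mug and rack, with the rack at (428,265) and green felt in its middle slot.

```bash
python3 -m crank '[{"dx":450,"dy":15,"dz":24,"wx":0,"wy":0,"wz":0,"gripper":30},{"dx":450,"dy":15,"dz":24,"wx":0,"wy":0,"wz":0,"gripper":30},{"dx":450,"dy":15,"dz":24,"wx":0,"wy":0,"wz":0,"gripper":30},{"dx":450,"dy":15,"dz":24,"wx":0,"wy":0,"wz":0,"gripper":30},{"dx":450,"dy":15,"dz":24,"wx":0,"wy":0,"wz":0,"gripper":30},{"dx":450,"dy":15,"dz":24,"wx":0,"wy":0,"wz":0,"gripper":30},{"dx":450,"dy":15,"dz":24,"wx":0,"wy":0,"wz":0,"gripper":30},{"dx":450,"dy":15,"dz":24,"wx":0,"wy":0,"wz":0,"gripper":30}]'
python3 - <<'E'
from h import *
rows(O+zb*.121,RB);print(r.get_obs()['joint_pos'])
shot("wrist","w2");shot("scene","s2");shot("side","d2")
E
```

```text
clock: 2.2
tool_pos: [0.5396, 0.2513, 0.2078]
ee_rot: [0.81, 0.572, 0.075, 0.106]
contact_force: [-0.4, -1.3, -0.8]
grip_width: 0.0258
finger_force: 0.0
t 2.2 d [-2.5  0.8 92.9] w [-0.08 -0.06  0.22]
[-0.54569535  0.50993546 -0.0892549   1.876789    0.43169376  0.65032617
 -1.29406773]
```

View pics/w2.png

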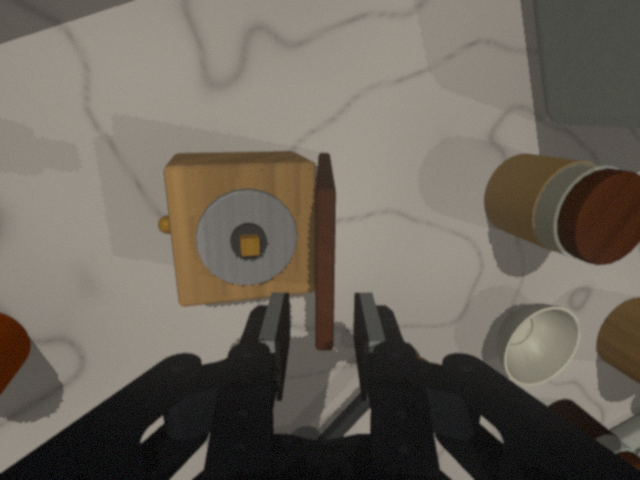

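The board's top edge runs from (323,155) to (325,348), centred between the fingers (283 and 365). The mill shaft is at (250,246) and the collar at (247,237).

```bash
python3 - <<'E'
from h import *
im,d,c=load("w2");P=pts("wrist",d,c)
m=(P[...,2]>.155)&(P[...,2]<.175)&(d>0);m[:, :310]=0;m[:,345:]=0;print("board top",cv2.minAreaRect((P[m][:,:2]*1000).astype(np.float32)),P[m][:,2].mean(), "pred",O+zb*.17)
hs=cv2.cvtColor(im,cv2.COLOR_BGR2HSV)
b=(hs[...,1]>150)&(hs[...,2]>100);b[:228]=0;b[262:]=0;b[:,:236]=0;b[:,265:]=0
b&=P[...,2]>.098
v,u=np.nonzero(b);print(len(u),P[b].mean(0),cv2.minAreaRect((P[b][:,:2]*1000).astype(np.float32)))
k=(abs(P[...,2]-.088)<.003);k[:,:180]=0;k[:,312:]=0;k[:180]=0;k[295:]=0
e,rr=cv2.minEnclosingCircle((P[k][:,:2]*1000).astype(np.float32));print("collar",e,rr)
k=(abs(P[...,2]-.080)<.003);k[:,340:]=0;print("box",cv2.minAreaRect((P[k][:,:2]*1000).astype(np.float32)))
E
```

```text
board top ((552.2626342773438, 244.32237243652344), (89.52529907226562, 12.413156509399414), 68.03483581542969) 0.16608473804057977 pred [0.55015407 0.24497482 0.16553662]
307 [0.52027713 0.25335465 0.10579928] ((528.4246215820312, 291.06378173828125), (90.80990600585938, 11.972723007202148), 78.13541412353516)
collar (520.701904296875, 252.8206787109375) 33.855655670166016
box ((525.2164916992188, 251.5209503173828), (99.28418731689453, 109.43760681152344), 70.046142578125)
```

```bash
python3 -m crank '[{"dx":-2,"dy":1,"dz":40,"wx":0,"wy":0,"wz":0,"gripper":30},{"dx":-2,"dy":1,"dz":75,"wx":0,"wy":0,"wz":0,"gripper":30},{"dx":-2,"dy":1,"dz":93,"wx":0,"wy":0,"wz":0,"gripper":30},{"dx":-2,"dy":1,"dz":93,"wx":0,"wy":0,"wz":0,"gripper":0},{"dx":-2,"dy":1,"dz":93,"wx":0,"wy":0,"wz":0,"gripper":0},{"dx":-2,"dy":1,"dz":93,"wx":0,"wy":0,"wz":0,"gripper":0},{"dx":-2,"dy":1,"dz":93,"wx":0,"wy":0,"wz":0,"gripper":0}]'
python3 - <<'E'
from h import *
s=r.get_obs();print(s["torque"],s["joint_pos"]);rows(O+zb*.121,RB)
E
```

```text
clock: 3.22
tool_pos: [0.5618, 0.2369, 0.1197]
ee_rot: [0.811, 0.57, 0.075, 0.107]
contact_force: [-0.6, 0.1, -1.2]
grip_width: 0.0095
finger_force: 59.8
[0.1155794  0.40317395 0.02970775] [-0.55112461  0.65452552 -0.01822546  1.91863461  0.50964362  0.45784112
 -1.35724088]
t 3.23 d [ 3.7 -1.4  1.2] w [0.01 0.05 0.02]
```

```bash
python3 -m crank '[{"dx":0,"dy":8,"dz":-6,"wx":0,"wy":0,"wz":0,"gripper":0},{"dx":0,"dy":20,"dz":-35,"wx":0,"wy":0,"wz":0,"gripper":0},{"dx":0,"dy":30,"dz":-85,"wx":0,"wy":0,"wz":0,"gripper":0},{"dx":0,"dy":30,"dz":-125,"wx":0,"wy":0,"wz":0,"gripper":0},{"dx":0,"dy":30,"dz":-140,"wx":0,"wy":0,"wz":0,"gripper":0}]'
cat >> h.py <<'E'
a=np.radians(70.9);RU=frame([np.cos(a),np.sin(a),0],[0,0,-1]);RK=np.array([.4914,-.2912,0])
E
python3 - <<'E'
from h import *
rows(RK+[0,0,.27],RU);rows(r.get_obs()["tool_pos"]+[0,0,.0],RU)
E
```

```text
clock: 3.85
tool_pos: [0.556, 0.2399, 0.265]
ee_rot: [0.811, 0.57, 0.076, 0.107]
contact_force: [0.8, -0.5, -1.5]
grip_width: 0.0096
finger_force: 59.9
t 3.85 d [-521.6  116.8   25.3] w [15.12 -0.02 -0.73]
t 3.85 d [0. 0. 0.] w [15.12 -0.02 -0.73]
```

```bash
python3 -m crank '[{"dx":-40,"dy":9,"dz":2,"wx":8,"wy":0,"wz":0,"gripper":0},{"dx":-95,"dy":20,"dz":5,"wx":15.1,"wy":0,"wz":-0.7,"gripper":0},{"dx":-150,"dy":34,"dz":8,"wx":15.1,"wy":0,"wz":-0.7,"gripper":0},{"dx":-210,"dy":47,"dz":11,"wx":15.1,"wy":0,"wz":-0.7,"gripper":0},{"dx":-270,"dy":60,"dz":13,"wx":15.1,"wy":0,"wz":-0.7,"gripper":0},{"dx":-330,"dy":74,"dz":16,"wx":15.1,"wy":0,"wz":-0.7,"gripper":0},{"dx":-390,"dy":87,"dz":19,"wx":15.1,"wy":0,"wz":-0.7,"gripper":0},{"dx":-440,"dy":98,"dz":21,"wx":15.1,"wy":0,"wz":-0.7,"gripper":0}]'
python3 - <<'E'
from h import *
rows(RK+[0,0,.27],RU)
E
```

```text
clock: 4.85
tool_pos: [0.4986, -0.2118, 0.2668]
ee_rot: [0.815, 0.579, -0.003, -0.0]
contact_force: [0.7, 0.3, -0.7]
grip_width: 0.0095
finger_force: 59.8
t 4.85 d [-77.4  19.3  -2.9] w [-0.23  0.25 -0.15]
```

```bash
python3 -m crank '[{"dx":-30,"dy":7,"dz":0,"wx":0,"wy":0,"wz":0,"gripper":0},{"dx":-60,"dy":15,"dz":0,"wx":0,"wy":0,"wz":0,"gripper":0},{"dx":-77,"dy":19,"dz":-1,"wx":0,"wy":0,"wz":0,"gripper":0},{"dx":-77,"dy":19,"dz":-1,"wx":0,"wy":0,"wz":0,"gripper":0},{"dx":-77,"dy":19,"dz":-1,"wx":0,"wy":0,"wz":0,"gripper":0}]'
python3 - <<'E'
from h import *
rows(RK+[0,0,.27],RU);s=r.get_obs();t=s["tool_pos"];print(t,s["joint_pos"])
shot("wrist","w3")
im,d,c=shot("scene","s3");P=pts("scene",d,c)
L=(P-t)@RU   # tool-like upright axes: x along slot, y along thickness normal, z down
hs=cv2.cvtColor(im,cv2.COLOR_BGR2HSV)
m=(d>0)&(abs(L[...,0])<.06)&(abs(L[...,1])<.03)&(P[...,2]>.11)&(P[...,2]<.29)&(hs[...,1]>60)
q=P[m]
for _ in range(4):
    mm=q.mean(0);nn=np.linalg.svd(q-mm,full_matrices=False)[2][2];nn*=np.sign(nn[0]);q=q[abs((q-mm)@nn)<.003]
print("n",nn,"tilt",np.degrees(np.arcsin(nn[2])),"ydir",np.degrees(np.arctan2(nn[1],nn[0]))+90,len(q))
l=(q-t)@RU;print("along",np.percentile(l[:,0],[.5,99.5]),"z",np.percentile(q[:,2],[.3,99.7]),"front face n off",((mm-t)@RU)[1])
low=q[q[:,2]<.17];print("low along",np.percentile(((low-t)@RU)[:,0],[.5,99.5]))
im,d,c=shot("side","d3");P=pts("side",d,c)
k=(abs(P[...,2]-.057)<.003);k[:345]=0;k[440:]=0;k[:,:285]=0;k[:,365:]=0
print("rack",cv2.minAreaRect((P[k][:,:2]*1000).astype(np.float32)))
E
```

```text
clock: 5.48
tool_pos: [0.493, -0.2858, 0.2687]
ee_rot: [0.814, 0.581, -0.002, -0.001]
contact_force: [0.7, 0.4, -1.4]
grip_width: 0.0092
finger_force: 59.8
t 5.47 d [-5.6  0.2 -1.3] w [-0.19  0.12  0.08]
[ 0.4930386  -0.28579355  0.26869056] [ 0.60769621  0.47845018 -0.20075291  1.69293836  0.11336577  0.98453277
  0.03377193]
n [ 0.94673286 -0.32201159 -0.00232799] tilt -0.13338396647728104 ydir 71.21532597627726 1475
along [-0.03420931  0.05285731] z [0.15330083 0.28927406] front face n off 0.004729581056465447
low along [-0.03238979  0.05281901]
rack ((491.90606689453125, -292.160400390625), (120.52609252929688, 95.88899230957031), 70.7107925415039)
```

View pics/d3.png

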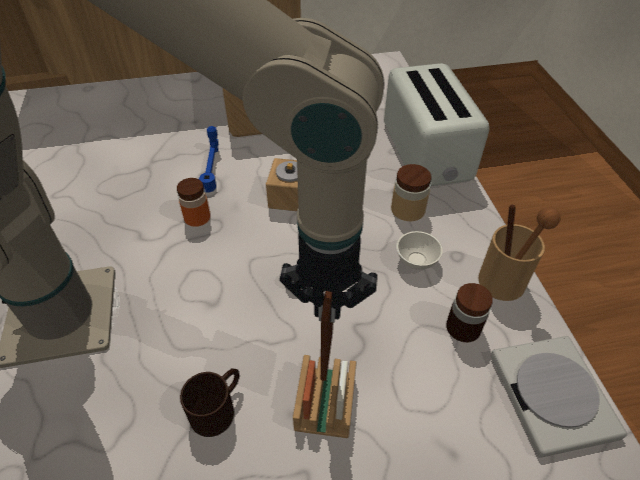

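The side view shows the board upright above the middle slot, lower end near (325,375) in line with the green felt at (325,400). The measured tilt is 0.1° and the board direction 71.2°, against 70.8° for the rack. Next I lower it, re-centring along the slot.

```bash
python3 -m crank '[{"dx":-7,"dy":1,"dz":15,"wx":0,"wy":0,"wz":0,"gripper":0},{"dx":-14,"dy":1,"dz":40,"wx":0,"wy":0,"wz":0.3,"gripper":0},{"dx":-14,"dy":1,"dz":65,"wx":0,"wy":0,"wz":0.3,"gripper":0},{"dx":-14,"dy":1,"dz":80,"wx":0,"wy":0,"wz":0.3,"gripper":0},{"dx":-14,"dy":1,"dz":85,"wx":0,"wy":0,"wz":0.3,"gripper":0},{"dx":-14,"dy":1,"dz":85,"wx":0,"wy":0,"wz":0.3,"gripper":0}]'
python3 - <<'E'
from h import *
s=r.get_obs();t=s["tool_pos"];rows(RK+[0,0,.27],RU)
im,d,c=shot("side","d4");P=pts("side",d,c);im,d2,c=shot("scene","s4");Q=pts("scene",d2,c)
for nm,X,dd in(("side",P,d),("scene",Q,d2)):
    L=(X-RK)@RU;m=(dd>0)&(abs(L[...,0])<.075)&(abs(L[...,1])<.013)&(X[...,2]>.09)&(X[...,2]<.135)
    l=L[m];print(nm,len(l),"along",np.percentile(l[:,0],[1,99]),"across",np.percentile(l[:,1],[2,50,98]))
cv2.imwrite("pics/d4c.png",cv2.resize(np.hstack([load("side0")[0][330:450,270:380],load("d4")[0][330:450,270:380],im[180:300,150:260]]),None,fx=2.4,fy=2.4))
E
```

```text
clock: 6.38
tool_pos: [0.489, -0.3014, 0.184]
ee_rot: [0.816, 0.578, -0.002, 0.0]
contact_force: [-0.8, 0.7, -1.7]
grip_width: 0.0093
finger_force: 59.8
t 6.38 d [ 10.1  -1.3 -86. ] w [-0.14  0.2  -0.32]
side 125 along [-0.05021008  0.023689  ] across [-0.00255301  0.00523388  0.00655975]
scene 446 along [-0.04723838  0.04230648] across [-0.00048523  0.00608478  0.00829197]
```

View pics/d4c.png

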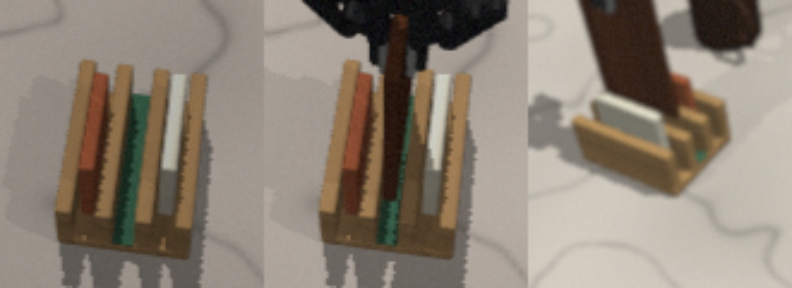

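The board is in line with the green slot, with its face about +6 mm from the slot centre line, so it is centred to within about 1 mm. I keep lowering.

```bash
python3 -m crank '[{"dx":2,"dy":0,"dz":8,"wx":0,"wy":0,"wz":0,"gripper":0},{"dx":2,"dy":0,"dz":18,"wx":0,"wy":0,"wz":0,"gripper":0},{"dx":2,"dy":0,"dz":28,"wx":0,"wy":0,"wz":0,"gripper":0},{"dx":2,"dy":0,"dz":38,"wx":0,"wy":0,"wz":0,"gripper":0},{"dx":2,"dy":0,"dz":45,"wx":0,"wy":0,"wz":0,"gripper":0},{"dx":2,"dy":0,"dz":49,"wx":0,"wy":0,"wz":0,"gripper":0},{"dx":2,"dy":0,"dz":50,"wx":0,"wy":0,"wz":0,"gripper":0},{"dx":2,"dy":0,"dz":50,"wx":0,"wy":0,"wz":0,"gripper":0}]'
python3 -m crank '[{"dx":0,"dy":0,"dz":1,"wx":0,"wy":0,"wz":0,"gripper":0},{"dx":0,"dy":0,"dz":2,"wx":0,"wy":0,"wz":0,"gripper":0},{"dx":0,"dy":0,"dz":2,"wx":0,"wy":0,"wz":0,"gripper":0}]'
```

```text
clock: 7.48
tool_pos: [0.4896, -0.2996, 0.1348]
ee_rot: [0.816, 0.578, -0.002, 0.0]
contact_force: [-0.2, 1.8, 4.9]
grip_width: 0.0095
finger_force: 60.7
clock: 7.85
tool_pos: [0.4899, -0.2996, 0.1347]
ee_rot: [0.816, 0.578, -0.002, 0.001]
contact_force: [-4.1, 3.2, 18.0]
grip_width: 0.0092
finger_force: 62.9
```

Contact came at TCP z = 0.1347, which puts the board's end at 14 mm: it is down on the felt. I ease the push and let go.

```bash
python3 -m crank '[{"dx":0,"dy":0,"dz":-2,"wx":0,"wy":0,"wz":0,"gripper":0},{"dx":0,"dy":0,"dz":-2,"wx":0,"wy":0,"wz":0,"gripper":0},{"dx":0,"dy":0,"dz":-2,"wx":0,"wy":0,"wz":0,"gripper":15},{"dx":0,"dy":0,"dz":-2,"wx":0,"wy":0,"wz":0,"gripper":22},{"dx":0,"dy":0,"dz":-2,"wx":0,"wy":0,"wz":0,"gripper":30},{"dx":0,"dy":0,"dz":-2,"wx":0,"wy":0,"wz":0,"gripper":30},{"dx":0,"dy":0,"dz":-2,"wx":0,"wy":0,"wz":0,"gripper":30}]'
cat > brd.py <<'E'
from h import *
def board(tag):
    im,d,c=shot("scene",tag);P=pts("scene",d,c);L=(P-RK)@RU
    hs=cv2.cvtColor(im,cv2.COLOR_BGR2HSV)
    m=(d>0)&(abs(L[...,0])<.06)&(abs(L[...,1])<.03)&(P[...,2]>.1)&(P[...,2]<.2)&(hs[...,1]>60)
    q=P[m]
    for _ in range(4):
        mm=q.mean(0);nn=np.linalg.svd(q-mm,full_matrices=False)[2][2];nn*=np.sign(nn[0]);q=q[abs((q-mm)@nn)<.003]
    l=(q-RK)@RU;print("tilt",np.degrees(np.arcsin(nn[2])),"ydir",np.degrees(np.arctan2(nn[1],nn[0]))+90,len(q),"along",np.percentile(l[:,0],[1,99]),"top",np.percentile(q[:,2],99.7),"face",l[:,1].mean())
E
python3 -c "
from brd import *
board('s5')"
```

```text
clock: 8.72
tool_pos: [0.4892, -0.2996, 0.1339]
ee_rot: [0.816, 0.578, -0.002, -0.0]
contact_force: [-0.1, -0.9, -0.2]
grip_width: 0.0256
finger_force: 0.0
tilt 0.3015549225731701 ydir 71.1340686316749 558 along [-0.03969668  0.04415563] top 0.18387300715903274 face 0.006339036099648719
```

```bash
python3 -m crank '[{"dx":0,"dy":0,"dz":-25,"wx":0,"wy":0,"wz":0,"gripper":35},{"dx":0,"dy":0,"dz":-60,"wx":0,"wy":0,"wz":0,"gripper":35},{"dx":0,"dy":0,"dz":-100,"wx":0,"wy":0,"wz":0,"gripper":40},{"dx":0,"dy":0,"dz":-115,"wx":0,"wy":0,"wz":0,"gripper":60}]'
python3 - <<'E'
from brd import *
board('s6');a=np.radians(23);rows([.5225,-.001,.2],frame([np.cos(a),np.sin(a),0],[0,0,-1]))
E
```

```text
clock: 9.28
tool_pos: [0.4907, -0.2998, 0.2513]
ee_rot: [0.816, 0.578, -0.001, 0.002]
contact_force: [-0.4, 0.1, -0.3]
grip_width: 0.0504
finger_force: 0.0
tilt 0.06548525537376021 ydir 70.73835543133588 821 along [-0.04075376  0.04356753] top 0.18405170613770622 face 0.006266170198976206
t 9.32 d [292.7 -69.9  50.6] w [ 0.23  0.18 47.56]
```

```bash
python3 -m crank '[{"dx":40,"dy":-10,"dz":0,"wx":0,"wy":0,"wz":5,"gripper":60},{"dx":90,"dy":-22,"dz":0,"wx":0,"wy":0,"wz":14,"gripper":60},{"dx":145,"dy":-35,"dz":0,"wx":0,"wy":0,"wz":24,"gripper":60},{"dx":200,"dy":-48,"dz":15,"wx":0,"wy":0,"wz":33,"gripper":60},{"dx":250,"dy":-60,"dz":35,"wx":0,"wy":0,"wz":42,"gripper":60},{"dx":285,"dy":-68,"dz":50,"wx":0.2,"wy":0.2,"wz":47.6,"gripper":60},{"dx":293,"dy":-70,"dz":50,"wx":0.2,"wy":0.2,"wz":47.6,"gripper":60},{"dx":293,"dy":-70,"dz":50,"wx":0.2,"wy":0.2,"wz":47.6,"gripper":60}]'
python3 - <<'E'
from h import *
print(r.get_obs()["joint_pos"])
im,d,c=shot("wrist","w5");P=pts("wrist",d,c)
for nm in("w5","side0","scene0"):
    im,d,c=load(nm);P=pts("",d,c);m=(abs(P[...,0]-.55)<.12)&(abs(P[...,1]-.01)<.09)&(d>0)
    for lo,hi,s in((.029,.038,"arm"),(.068,.08,"knob")):
        k=m&(P[...,2]>lo)&(P[...,2]<hi);p=(P[k][:,:2]*1000).astype(np.float32)
        if len(p)<8: print(nm,s,len(p));continue
        print(nm,s,len(p),cv2.minAreaRect(p),p.mean(0))
E
```

```text
clock: 10.32
tool_pos: [0.5207, -0.0004, 0.1978]
ee_rot: [0.98, 0.2, -0.002, -0.001]
contact_force: [-0.4, -0.1, -0.5]
grip_width: 0.0514
finger_force: 0.0
[-0.04658642  0.49048539 -0.00767898  1.90911879  0.00277903  0.74653703
 -1.22379434]
w5 arm 4482 ((535.931640625, 6.431804656982422), (158.6910400390625, 38.412811279296875), 23.75016212463379) [527.9443     5.484521]
w5 knob 1434 ((615.5689697265625, 49.071651458740234), (25.278709411621094, 25.116579055786133), 23.766794204711914) [615.52405   48.908707]
side0 arm 574 ((545.4185180664062, 7.458721160888672), (179.523193359375, 39.538761138916016), 21.898496627807617) [526.3143    2.69829]
side0 knob 89 ((614.2522583007812, 46.559993743896484), (23.74252700805664, 24.511180877685547), 86.57020568847656) [614.05597   45.381584]
scene0 arm 379 ((545.96142578125, 11.48922348022461), (182.2111358642578, 37.57548522949219), 23.881027221679688) [526.0134      4.7607307]
scene0 knob 89 ((616.069580078125, 50.6555290222168), (25.29712677001953, 23.19588851928711), 6.865107536315918) [618.00006   50.646255]
```

View pics/w5.png

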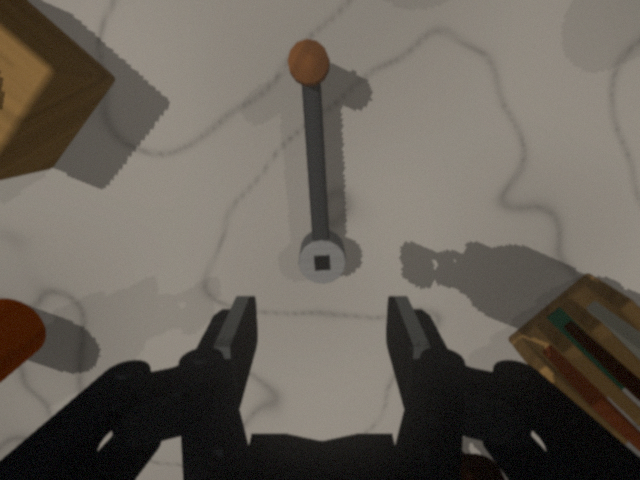

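The wrist view shows the steel crank below: hub face at (322,262), arm up to the knob at (308,62).

```bash
python3 - <<'E'
from h import *
im,d,c=load("w5");P=pts("",d,c)
m=(abs(P[...,0]-.55)<.12)&(abs(P[...,1]-.01)<.09)&(P[...,2]>.029)&(P[...,2]<.038)
p=P[m][:,:2]*1000
dr=np.array([np.cos(np.radians(23.7)),np.sin(np.radians(23.7))]);K=np.array([615.5,49.0])
hub0=K-150*dr;h=p[np.linalg.norm(p-hub0,axis=1)<26];print(hub0,onz("",322,262,.034,c)*1000)
h2=h[(h-hub0)@dr<5];ce,rr=cv2.minEnclosingCircle(h2.astype(np.float32));print("hub",ce,rr)
s=(p-hub0)@dr;a=p[(s>30)&(s<120)];vx,vy,x0,y0=cv2.fitLine(a.astype(np.float32),cv2.DIST_HUBER,0,.01,.01).ravel();an=np.degrees(np.arctan2(vy,vx));print("arm",an,x0,y0,"knob-hub",np.linalg.norm(K-ce),np.degrees(np.arctan2(*(K-ce)[::-1])))
e=np.array([vx,vy]);e*=np.sign(e[0]);H=np.array([x0,y0])+e*((np.array(ce)-[x0,y0])@e);B=H+45*e;print("H",H,"B",B)
rows([B[0]/1000,B[1]/1000,.009],frame([e[0],e[1],0],[0,0,-1]))
E
```

```text
[478.150611  -11.2921665] [481.1312451  -17.69696557  34.        ]
hub (480.5601806640625, -17.586666107177734) 19.36713409423828
arm 26.484632 550.04395 16.434118 knob-hub 150.4743796986192 26.2642444535518
H [480.79938841 -18.06676041] B [521.07681608   2.00133957]
t 10.38 d [  2.1  -2.6 189.1] w [-0.15  0.17 -3.54]
```

```bash
python3 -m crank '[{"dx":1,"dy":-1.5,"dz":40,"wx":0,"wy":0,"wz":-2,"gripper":60},{"dx":2,"dy":-2.5,"dz":90,"wx":-0.1,"wy":0.2,"wz":-3.5,"gripper":60},{"dx":2,"dy":-2.5,"dz":135,"wx":-0.1,"wy":0.2,"wz":-3.5,"gripper":60},{"dx":2,"dy":-2.5,"dz":165,"wx":-0.1,"wy":0.2,"wz":-3.5,"gripper":60},{"dx":2,"dy":-2.5,"dz":182,"wx":-0.1,"wy":0.2,"wz":-3.5,"gripper":60},{"dx":2,"dy":-2.5,"dz":189,"wx":-0.1,"wy":0.2,"wz":-3.5,"gripper":60},{"dx":2,"dy":-2.5,"dz":189,"wx":-0.1,"wy":0.2,"wz":-3.5,"gripper":60}]'
python3 - <<'E'
from h import *
e=np.radians(26.4)
rows([.5211,.0020,.009],frame([np.cos(e),np.sin(e),0],[0,0,-1]))
E
```

```text
clock: 11.25
tool_pos: [0.5216, 0.0032, 0.0096]
ee_rot: [0.974, 0.229, 0.001, -0.001]
contact_force: [-0.0, 0.8, 0.5]
grip_width: 0.0514
finger_force: 0.0
t 11.25 d [-1.   0.8  0.6] w [-0.08 -0.11  0.03]
```

```bash
python3 -m crank '[{"dx":-1,"dy":1,"dz":0.5,"wx":0,"wy":0,"wz":0,"gripper":60},{"dx":-1,"dy":1,"dz":0.5,"wx":0,"wy":0,"wz":0,"gripper":0},{"dx":-1,"dy":1,"dz":0.5,"wx":0,"wy":0,"wz":0,"gripper":0},{"dx":-1,"dy":1,"dz":0.5,"wx":0,"wy":0,"wz":0,"gripper":0},{"dx":-1,"dy":1,"dz":0.5,"wx":0,"wy":0,"wz":0,"gripper":0},{"dx":-1,"dy":1,"dz":0.5,"wx":0,"wy":0,"wz":0,"gripper":0},{"dx":-1,"dy":1,"dz":0.5,"wx":0,"wy":0,"wz":0,"gripper":0}]'
python3 -m crank '[{"dx":0,"dy":0,"dz":-10,"wx":0,"wy":0,"wz":0,"gripper":0},{"dx":0,"dy":0,"dz":-30,"wx":0,"wy":0,"wz":0,"gripper":0},{"dx":0,"dy":0,"dz":-40,"wx":0,"wy":0,"wz":0,"gripper":0},{"dx":0,"dy":0,"dz":-40,"wx":0,"wy":0,"wz":0,"gripper":0}]'
cat > crk.py <<'E'
from h import *
def crk(nm,tag):
    im,d,c=shot(nm,tag);P=pts("",d,c);s=r.get_obs();Rt=R.from_quat(s["ee_rot"]).as_matrix();L=(P-s["tool_pos"])@Rt
    hs=cv2.cvtColor(im,cv2.COLOR_BGR2HSV)
    m=(d>0)&(abs(L[...,1])<.03)&(L[...,0]>-.09)&(L[...,0]<.14)&(L[...,2]>-.08)&(L[...,2]<.012)
    e=Rt[:,0]
    m&=abs(L[...,0]*1)<.2
    q=L[m]*1000
    h=q[(q[:,0]<-22)&(q[:,0]>-72)];k=q[(q[:,0]>85)&(q[:,0]<125)];ar=q[(q[:,0]>25)&(q[:,0]<85)&(abs(q[:,1])<14)]
    for n_,x in(("hub",h),("arm",ar),("knob",k)):
        if len(x)>5: print(nm,n_,len(x),"min",np.percentile(x,2,0).round(1),"max",np.percentile(x,98,0).round(1))
E
python3 - <<'E'
from crk import *
s=r.get_obs();print(s["torque"],s["contact_force"])
crk("side","d6");crk("scene","s7");crk("wrist","w6")
E
```

```text
clock: 12.12
tool_pos: [0.5208, 0.0026, 0.0092]
ee_rot: [0.973, 0.229, 0.001, -0.001]
contact_force: [-1.7, 0.5, 5.8]
grip_width: 0.013
finger_force: 59.0
clock: 12.62
tool_pos: [0.521, 0.0022, 0.0492]
ee_rot: [0.973, 0.229, 0.001, -0.001]
contact_force: [-0.5, -0.5, -6.1]
grip_width: 0.0128
finger_force: 59.4
[ 0.01012981 -0.000647    0.00933238] [-0.53428436 -0.49248689 -6.14729394]
side hub 416 min [-63.9 -15.7 -28.1] max [-24.6  20.4   5.6]
side arm 112 min [ 50.5  -5.1 -27.5] max [ 84.8   8.7 -14.3]
side knob 311 min [ 87.6  -7.5 -68.6] max [113.   14.2   5.7]
scene hub 45 min [-53.9 -16.9 -25.7] max [-27.2  18.2   7.5]
scene arm 119 min [ 26.1  -7.  -25.7] max [ 79.5   6.7 -14.5]
scene knob 318 min [ 97.5  -9.4 -66.6] max [118.8  12.3   8.1]
wrist hub 2011 min [-37.8  -9.1 -27. ] max [-22.6  10.5 -20.5]
wrist arm 8928 min [ 26.5  -6.  -27.1] max [ 84.    7.3 -23.1]
wrist knob 6202 min [ 85.6  -9.2 -65. ] max [ 98.3  10.4 -23.3]
```

```bash
python3 -m crank '[{"dx":0,"dy":0,"dz":-25,"wx":0,"wy":0,"wz":0,"gripper":0},{"dx":0,"dy":0,"dz":-65,"wx":0,"wy":0,"wz":0,"gripper":0},{"dx":15,"dy":-22,"dz":-95,"wx":0,"wy":0,"wz":0,"gripper":0},{"dx":42,"dy":-60,"dz":-108,"wx":0,"wy":0,"wz":0,"gripper":0},{"dx":70,"dy":-101,"dz":-111,"wx":0,"wy":0,"wz":0,"gripper":0},{"dx":98,"dy":-141,"dz":-111,"wx":0,"wy":0,"wz":0,"gripper":0},{"dx":125,"dy":-180,"dz":-111,"wx":0,"wy":0,"wz":0,"gripper":0},{"dx":145,"dy":-209,"dz":-111,"wx":0,"wy":0,"wz":0,"gripper":0}]'
python3 -m crank '[{"dx":8,"dy":-12,"dz":2,"wx":0,"wy":0,"wz":0,"gripper":0},{"dx":11,"dy":-16,"dz":5,"wx":0,"wy":0,"wz":0,"gripper":0},{"dx":11,"dy":-16,"dz":8,"wx":0,"wy":0,"wz":0,"gripper":0},{"dx":11,"dy":-16,"dz":8,"wx":0,"wy":0,"wz":0,"gripper":0},{"dx":11,"dy":-16,"dz":8,"wx":0,"wy":0,"wz":0,"gripper":0}]'
python3 - <<'E'
from crk import *
crk("side","d8");crk("scene","s8");crk("wrist","w8")
e=np.radians(26.4)
rows([.5607,.273,.150],frame([np.cos(e),np.sin(e),0],[0,0,-1]))
a=load("d8")[0][90:240,220:400];b=load("s8")[0][150:300,360:540];cv2.imwrite("pics/f.png",cv2.resize(np.hstack([a,b]),None,fx=2.2,fy=2.2,interpolation=2))
E
```

```text
clock: 13.78
tool_pos: [0.5562, 0.2563, 0.159]
ee_rot: [0.973, 0.23, -0.001, -0.001]
contact_force: [0.0, 0.2, -6.5]
grip_width: 0.0128
finger_force: 59.4
clock: 14.4
tool_pos: [0.5602, 0.2717, 0.1523]
ee_rot: [0.974, 0.228, 0.0, -0.001]
contact_force: [0.8, 0.9, -5.0]
grip_width: 0.0134
finger_force: 59.4
side hub 355 min [-65.3 -12.9 -27.3] max [-25.2  21.1   6.9]
side arm 123 min [ 27.5  -3.9 -27.4] max [ 84.5  10.1 -12.1]
side knob 294 min [ 89.   -7.5 -67.5] max [112.8  14.9   6.4]
scene hub 145 min [-56.2 -10.9 -24.6] max [-26.3  19.9   9.3]
scene arm 258 min [ 25.6  -6.3 -25.3] max [ 83.7   7.4 -11.3]
scene knob 511 min [ 88.8  -7.2 -65.8] max [118.2  13.1   7.8]
wrist hub 2036 min [-37.9  -8.9 -26.7] max [-22.5  10.6 -20.2]
wrist arm 8919 min [ 26.5  -5.8 -26.8] max [ 84.    7.5 -22.8]
wrist knob 6164 min [ 85.6  -8.9 -64.7] max [ 98.1  10.7 -23.1]
t 14.55 d [ 0.6 -0.2  2.5] w [-0.11 -0.09  0.03]
```

View pics/f.png

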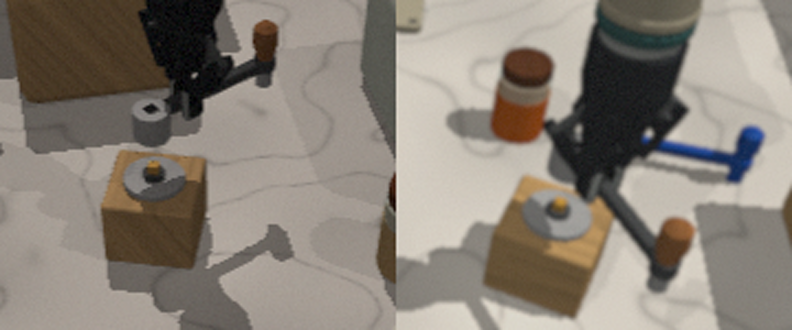

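The crops show the crank level, its hub at side crop (151,120) directly over the brass shaft at (152,170). One same-camera check of hub against shaft follows.

```bash
python3 - <<'E'
from h import *
im,d,c=load("d8");P=pts("",d,c)
print("hub px ray",onz("",288.6,139.1,.1775,c),"shaft",onz("",289.1,167.3,.104,c))
w=np.zeros(d.shape,bool);w[120:165,275:315]=1
m=w&(abs(P[...,2]-.178)<.004)&(np.hypot(P[...,0]-.52,P[...,1]-.253)<.027);h=P[m];print("hub top z",np.median(h[:,2]),cv2.minEnclosingCircle((h[:,:2]*1000).astype(np.float32)))
w=np.zeros(d.shape,bool);w[155:185,270:310]=1
m=w&(abs(P[...,2]-.088)<.003)&(np.hypot(P[...,0]-.52,P[...,1]-.253)<.037);h=P[m];print("collar",cv2.minEnclosingCircle((h[:,:2]*1000).astype(np.float32)))
s=r.get_obs();e=R.from_quat(s["ee_rot"]).as_matrix()[:,0];print("hub by tool",s["tool_pos"]-.045*e)
E
```

```text
hub px ray [0.52041908 0.25242774 0.1775    ] shaft [0.51693277 0.24279262 0.104     ]
hub top z 0.1775641965109802 ((523.545166015625, 251.10877990722656), 24.23346710205078)
collar ((519.900634765625, 251.94815063476562), 35.86092758178711)
hub by tool [0.51992114 0.25250724 0.15245863]
```

```bash
python3 -m crank '[{"dx":0.5,"dy":0,"dz":3,"wx":0,"wy":0,"wz":0,"gripper":0},{"dx":0.5,"dy":0,"dz":7,"wx":0,"wy":0,"wz":0,"gripper":0},{"dx":0.5,"dy":0,"dz":7,"wx":0,"wy":0,"wz":0,"gripper":0},{"dx":0.5,"dy":0,"dz":7,"wx":0,"wy":0,"wz":0,"gripper":0},{"dx":0.5,"dy":0,"dz":7,"wx":0,"wy":0,"wz":0,"gripper":0},{"dx":0.5,"dy":0,"dz":7,"wx":0,"wy":0,"wz":0,"gripper":0},{"dx":0.5,"dy":0,"dz":7,"wx":0,"wy":0,"wz":0,"gripper":0},{"dx":0.5,"dy":0,"dz":7,"wx":0,"wy":0,"wz":0,"gripper":0}]'
python3 - <<'E'
from brd import *
board('s9');s=r.get_obs();print(s["qd"].round(3) if hasattr(s["qd"],'round') else s["qd"],s["tool_pos"]-.045*R.from_quat(s["ee_rot"]).as_matrix()[:,0])
print(r.close_job())
E
```

```text
clock: 15.55
tool_pos: [0.5604, 0.2732, 0.1452]
ee_rot: [0.973, 0.229, 0.0, -0.001]
contact_force: [0.1, -1.0, -4.8]
grip_width: 0.0124
finger_force: 59.4
tilt 0.3390760908273929 ydir 70.78094367405386 817 along [-0.04040365  0.0440639 ] top 0.18379941742199038 face 0.0062768978102099495
[-0.001 -0.    -0.001  0.    -0.001 -0.001  0.001] [0.52013515 0.25315689 0.14521441]
the job is handed in; nothing more can be done
None
```

The job is handed in at about 15.6 s: the walnut board stands square and fully down in the felt-lined slot, released, and the crank is held level and still by its balance point, hub over the mill shaft (within about 1 mm by measurement) and roughly 32 mm clear of it.

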